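# Find the rocking corner of a specimen stand and shim it

## Task

One corner of the aluminium specimen plate rocks: it gives under a fingertip, while the other three are firm. Press on the plate's corners to find it, then press the steel shim tab next to that corner down flat and leave the other three tabs standing. Only press with the fingertips, keep the rock specimen on the plate, and leave the things lying round the stand where they are.

Things in the scene. Friction and masses are not known exactly. Their poses are not given: they have to be found in the camera images.
- foot_1: one of four fixed rubber feet (28 mm across, 4 mm thick) under the grey four-armed stand; origin on the bench, straight below the pressing point of a plate corner (plate top there: z = 29 mm). The stand's centre is the mean of the four feet, 60 mm from each; the line from it through a foot is that of the corner, arm and tab. Foot numbers change places from run to run
- foot_2: one of four fixed rubber feet (28 mm across, 4 mm thick) under the grey four-armed stand; origin on the bench, straight below the pressing point of a plate corner (plate top there: z = 29 mm). The stand's centre is the mean of the four feet, 60 mm from each; the line from it through a foot is that of the corner, arm and tab. Foot numbers change places from run to run
- foot_3: one of four fixed rubber feet (28 mm across, 4 mm thick) under the grey four-armed stand; origin on the bench, straight below the pressing point of a plate corner (plate top there: z = 29 mm). The stand's centre is the mean of the four feet, 60 mm from each; the line from it through a foot is that of the corner, arm and tab. Foot numbers change places from run to run
- foot_4: one of four fixed rubber feet (28 mm across, 4 mm thick) under the grey four-armed stand; origin on the bench, straight below the pressing point of a plate corner (plate top there: z = 29 mm). The stand's centre is the mean of the four feet, 60 mm from each; the line from it through a foot is that of the corner, arm and tab. Foot numbers change places from run to run
- plate (a joint): rocking angle of the aluminium plate (110 mm square, 8 mm thick, top at z = 29 mm, corners along the stand's arms): 0 level, 0.08 rad rocked. Pressed 60 mm from the centre (above a foot; 36 mm wide there) the rocking corner sinks 5 mm under 1.5 to 3 N and springs back; the others are firm. It does not tell which corner. With its tab flat the corner is firm too
- tab_1 (a joint): angle of one of four steel shim tabs (22x41x3 mm, round end): 0 = up 40 deg, 0.70 = flat; starts 0 to 0.1. Hinged 84 mm from the stand's centre at z = 19 mm, it rises outward on the corner's line to z = 46 mm. Press the middle of its round end: when flat 114 mm from the centre, top at z = 20.5 mm. Takes 4 to 10 N, no spring, stays as left. The number does not tell the corner
- tab_2 (a joint): angle of one of four steel shim tabs (22x41x3 mm, round end): 0 = up 40 deg, 0.70 = flat; starts 0 to 0.1. Hinged 84 mm from the stand's centre at z = 19 mm, it rises outward on the corner's line to z = 46 mm. Press the middle of its round end: when flat 114 mm from the centre, top at z = 20.5 mm. Takes 4 to 10 N, no spring, stays as left. The number does not tell the corner
- tab_3 (a joint): angle of one of four steel shim tabs (22x41x3 mm, round end): 0 = up 40 deg, 0.70 = flat; starts 0 to 0.1. Hinged 84 mm from the stand's centre at z = 19 mm, it rises outward on the corner's line to z = 46 mm. Press the middle of its round end: when flat 114 mm from the centre, top at z = 20.5 mm. Takes 4 to 10 N, no spring, stays as left. The number does not tell the corner
- tab_4 (a joint): angle of one of four steel shim tabs (22x41x3 mm, round end): 0 = up 40 deg, 0.70 = flat; starts 0 to 0.1. Hinged 84 mm from the stand's centre at z = 19 mm, it rises outward on the corner's line to z = 46 mm. Press the middle of its round end: when flat 114 mm from the centre, top at z = 20.5 mm. Takes 4 to 10 N, no spring, stays as left. The number does not tell the corner
- specimen: reddish brown rock, 50x48x37 mm, standing loose on the middle of the plate; origin at the centre of its underside
- dark_rock: dark green-grey rock, 42x56x40 mm, loose on the bench in one of the four gaps between the stand's arms, about 120 mm from the stand's centre; origin at the centre of its underside
- loupe: small grey folding hand lens, 24x32x14 mm, loose in another gap; origin at the centre of its underside
- note_pad: yellow pad of sticky notes, 76x76x12 mm, loose in another gap; origin at the centre of its underside
- petri_dish: clear lidded petri dish, 58 mm across, 15 mm high, loose in another gap; origin at the centre of its underside

How it is judged (in metres and radians):
On the way, in this order (a step that is already met when the one before it is completed fails the run):
1. the rocking corner has been found: the plate is rocked down by a press on it (value of joint plate above 0.05 rad), for 0.05 s.
2. the shim tab of the rocking corner is pressed flat (value of joint tab_3 above 0.55 rad), for 0.1 s.
At the end, for the whole second after the job is handed in: The rocking corner's tab is flat (above 0.55 of 0.70 rad), the other tabs stand (below 0.30), the plate is level (within 0.02 rad), the specimen stands still on it (within 20 mm of its start, tilt below 0.2 rad) and the four things round the stand are within 20 mm of where they were (value of joint tab_3 above 0.55 rad and value of joint each of tab_1, tab_2, tab_4 below 0.3 rad and value of joint plate below 0.02 rad and distance of each of specimen, dark_rock, loupe, note_pad, petri_dish from where it was at the start of the episode below 0.02 m and height (world z) of specimen above 0.024 m and angle between specimen's own z axis and vertical below 0.2 rad and linear speed of specimen below 0.02 m/s); the robot touches nothing.
It fails at once if a tab at a firm corner is pressed down (past 0.30 rad) (value of joint any of tab_1, tab_2, tab_4 above 0.3 rad).
It fails at once if the specimen is shifted more than 20 mm, tipped or lifted (distance of specimen from where it was at the start of the episode above 0.02 m or angle between specimen's own z axis and vertical above 0.35 rad or height (world z) of specimen above 0.038 m).
It fails at once if a thing beside the stand is moved more than 20 mm or lifted (distance of any of dark_rock, loupe, note_pad, petri_dish from where it was at the start of the episode above 0.02 m).
It also fails if it takes over 58 s, if anything falls off the work surface, if the arm or the gripper's body presses on something with over 40 N, if the wrist force passes 120 N, or if a joint passes its speed limit or range.

## Robot

A 7-joint arm with a two-finger parallel gripper is mounted at the origin on a cart in front of the work surface, level with it; the furniture and walls round the work are solid. World frame = base frame: x ahead of the robot, y to its left, z up, the work surface at z = 0. Lengths are in m, angles in degrees, forces in N, time in s.
With the tool pointing down it reaches from about 0.35 to 0.9 m from the base axis. Payload 7.2 kg.
Tool frame: the origin (TCP) lies between the finger pads; the fingertips stand 11 mm ahead of it and the grasp point (between the pads) lies 8 mm behind it; z points along the fingers, y is the line along which they close (so a half turn about z gives the same grasp; the last joint's range is limited). The gripper opens to 85 mm and grips with 20 to 120 N. Pads are 22 mm wide; open, the fingers measure 114 mm over their backs; the gripper's body (76 mm by 85 mm) begins 54 mm behind the grasp point. The pads swing forward as they close: fully open they stand 13 mm farther back than shut.
Start: joints at [-71.574, 23.554, -0.728, 91.456, 0.321, 64.991, -4.71], TCP at [0.238, 0.578, 0.242] pointing down, gripper open.
Joint ranges: [-169.25, 169.25], [-16.82, 113.86], [-84.01, 82.57], [7.8, 145.47], [-59.2, 239.2], [7.22, 106.19], [-163.78, 163.78]. Speed limits (degrees/s): [136.94, 136.94, 172.46, 172.46, 180, 180, 180].

## Interface

Orientations are given as a 3x3 rotation matrix whose columns are the frame's x, y, z axes.
In Python, from station import manip gives the robot as it stands. Calls block until the motion is done:
- manip.move_ptp(position, orientation): joint-space move of the TCP to a pose.
- manip.movel(position, frame=None, feed=0.15, guard=None): straight line of the TCP; frame=None keeps the orientation; feed is the mean speed in m/s. With guard (N) it stops when the force on the tool has changed by that much, and returns True; else False.
- manip.move_j(angles): joint-space move.
- manip.ungrasp() and manip.clamp(): open the fingers fully, or close them until they stop; the grip force is fixed at half the most.
- manip.wait(seconds).
- manip.ik(position, orientation): joint angles nearest the present ones, or None.
- manip.read_camera(name): name is "scene" or "top" or "wrist"; returns the picture (480x640x3 uint8, blue, green, red); there is no depth.
- manip.calibration(name): a dict with "intrinsics" (3x3 intrinsics, pixels), "extrinsics" (4x4, takes a point from camera to world coordinates). Camera axes: x right, y down, z forward; pixel columns grow to the right and rows downward; lengths in m; the calibration is good to about 2 mm. A picture is of the moment at which its call begins: read the wrist's pose just before it. calibration takes no time and is no camera call; for the wrist camera it gives the pose at the moment of the call.
A pose or a line that the arm cannot do raises manip.Unreachable and nothing moves.
- manip.sign_off(): hands the job in; it is judged then, once.
Readings, each from a call of its own:
- manip.get_time_s(): time.
- manip.get_joints(): joint angles.
- manip.get_joint_velocities(): joint speeds.
- manip.get_joint_torque(): joint torques, N m.
- manip.get_position(): TCP position.
- manip.get_ee_rot(): TCP orientation.
- manip.get_force(): force on the tool from outside, world axes, zero at the start.
- manip.get_torque(): the same for the moment, N m.
- manip.get_finger_gap(): opening from 0.0 (shut) to 1.0 (fully open).
- manip.get_grip_force(): force on a finger pad.
Only numpy, scipy, OpenCV 4.12 (cv2) and the standard library are available. Lean on these libraries where they do the work, as an engineer would, in place of code of your own. Each camera call takes 0.05 s, during which the arm holds its last target. There are 200 camera calls.

## Working session

There is one attempt and no reset: what is moved stays moved. The work goes in short steps, each a Python script; the robot and the scene stay as the last script left them, time stands still between calls to the robot, and variables do not carry over. Pictures are saved under pics/ and viewed, at most 10 in all, crops included, and the job is handed in when it is done.

```bash
mkdir -p pics; python3 - <<'E'
from station import manip
import cv2
for n in("top","scene"):
    cv2.imwrite(f"pics/{n}0.png",manip.read_camera(n)); c=manip.calibration(n); print(c["intrinsics"],c["extrinsics"])
print(manip.get_time_s())
E
```

```text
[[535.99164872   0.         328.3893511 ]
 [  0.         535.99164872 231.96899409]
 [  0.           0.           1.        ]] [[-0.00846857 -0.99580955  0.09105839  0.48256351]
 [-0.99931443  0.01170997  0.03512191 -0.08559291]
 [-0.03604102 -0.09069853 -0.99522602  0.8913982 ]
 [ 0.          0.          0.          1.        ]]
[[516.74295185   0.         315.50469256]
 [  0.         516.74295185 252.94875932]
 [  0.           0.           1.        ]] [[ 0.87770904 -0.21747933  0.42700068  0.20888813]
 [-0.47916134 -0.40871122  0.77676222 -0.73263807]
 [ 0.00559024 -0.88637344 -0.46293722  0.44537695]
 [ 0.          0.          0.          1.        ]]
0.1
```

View pics/top0.png

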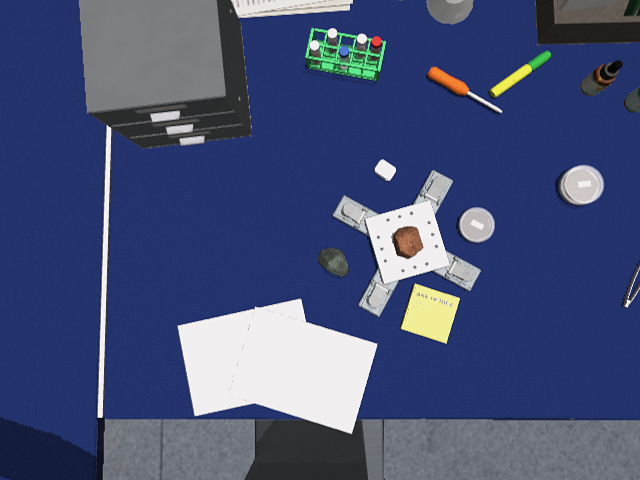

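View pics/scene0.png

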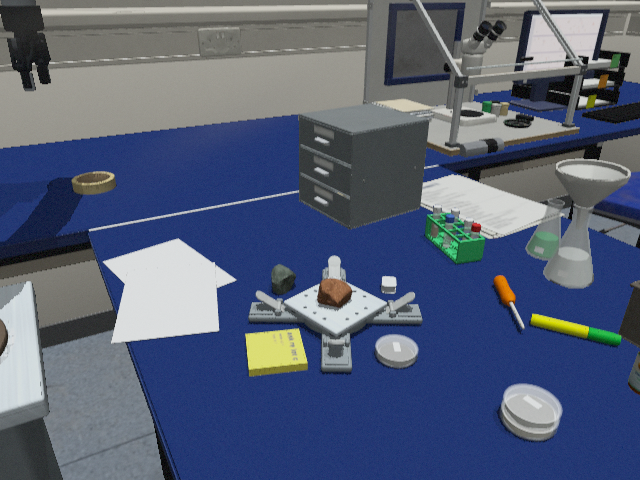

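The top view shows the plate's corners at about (365,218), (431,201), (449,265) and (384,283). The arms end near (340,205), (440,175), (475,280) and (370,308). The rock is at (408,242), and the pad, dish, loupe and dark rock sit in the gaps.

```bash
cat > h.py <<'E'
import numpy as np, cv2
from station import manip
def px2w(uv,z,c):
    K,T=c["intrinsics"],c["extrinsics"]
    d=T[:3,:3]@np.linalg.solve(K,[uv[0],uv[1],1]); o=T[:3,3]
    return o+d*(z-o[2])/d[2]
def w2px(p,c):
    q=c["extrinsics"][:3,:3].T@(np.asarray(p)-c["extrinsics"][:3,3]); q=c["intrinsics"]@q; return q[:2]/q[2]
def down(a):
    return np.array([[np.cos(a),np.sin(a),0],[np.sin(a),-np.cos(a),0],[0,0,-1]])
def overlay(img,C,th,c):
    for k in range(4):
        a=th+k*np.pi/2; u=np.array([np.cos(a),np.sin(a),0])
        for r,z in((60,.029),(77.8,.029),(84,.019),(115,.046)):
            p=w2px(np.r_[C,0]+u*r/1000+[0,0,z],c); cv2.circle(img,tuple(int(round(v)) for v in p),2,(0,0,255),-1)
        cv2.putText(img,str(k),tuple(int(v) for v in p),0,.5,(0,255,255),1)
    return img
E
python3 - <<'E'
from h import *
c=manip.calibration("top"); im=cv2.imread("pics/top0.png")
m=(im.min(2)>205).astype(np.uint8)
n,l,s,ce=cv2.connectedComponentsWithStats(m)
k=l[220,400]; print(im[220,400],s[k])
cn,_=cv2.findContours((l==k).astype(np.uint8),0,2)
b=cv2.boxPoints(cv2.minAreaRect(cn[0])); print(b)
W=np.array([px2w(p,.029,c) for p in b]); C=W.mean(0)[:2]; d=W[:,:2]-C
print(C,np.linalg.norm(d,axis=1)); th=np.angle(np.mean(((d[:,0]+1j*d[:,1])/np.hypot(*d.T))**4))/4
print(th); np.save("pose.npy",[*C,th])
o=overlay(im.copy(),C,th,c)[140:340,300:520]
cv2.imwrite("pics/o1.png",cv2.resize(o,None,fx=2.7,fy=2.7))
for k in range(4):
    a=th+k*np.pi/2; print(k,C+.114*np.array([np.cos(a),np.sin(a)]))
E
```

```text
[240 239 242] [ 366  200   84   84 3660]
[[364.80402 217.73923]
 [430.92725 199.17831]
 [449.37402 264.895  ]
 [383.2508  283.4559 ]]
[ 0.5452288  -0.18134709] [0.0774241  0.07837213 0.0768956  0.07793812]
-0.5281526699971656
0 [ 0.6436951  -0.23879609]
1 [ 0.6026778  -0.08288079]
2 [ 0.44676249 -0.12389809]
3 [ 0.4877798  -0.27981339]
```

View pics/o1.png

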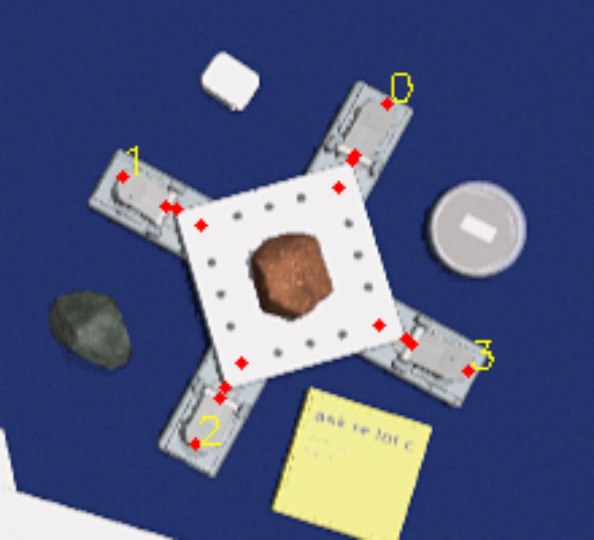

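The overlay fits the corners well. At the tabs it is rotated a few degrees clockwise, so I'll go above and take one wrist look.

```bash
python3 - <<'E'
from h import *
x,y,th=np.load("pose.npy")
manip.clamp()
for a in (th+np.pi/2,th,th-np.pi/2,th+np.pi):
    try: q=manip.ik([x,y,.3],down(a))
    except Exception as e: q=None
    print(a,q)
best=min((a for a in (th+np.pi/2,th,th-np.pi/2,th+np.pi) if manip.ik([x,y,.3],down(a)) is not None),key=lambda a:abs(manip.ik([x,y,.3],down(a))[6]))
print(best)
manip.move_ptp([x-.03,y,.32],down(best))
c=manip.calibration("wrist"); im=manip.read_camera("wrist"); np.save("wc.npy",c,allow_pickle=True)
cv2.imwrite("pics/w0.png",im); cv2.imwrite("pics/w0o.png",overlay(im.copy(),np.array([x,y]),th,c))
print(manip.get_time_s(),manip.get_force(),manip.get_position(),c["extrinsics"][:3,3])
E
```

```text
1.0426436567977309 [-25.97531759  21.47474926  53.48571731  96.64491174 -18.12029451
  71.09184566   1.31205357]
-0.5281526699971656 [-35.33115258  29.99122042  72.51250069  97.06534134 -29.54754926
  75.19086255 -77.33745914]
-2.0989489967920623 [ 61.28277125  31.99356874 -70.54236843  91.17327486  30.6119511
  78.82429046 137.09443128]
2.6134399835926274 [-26.03441163  21.50404817  53.58258486  96.64783037 -18.16685125
  71.10333533  91.35903562]
1.0426436567977309
3.775 [-0.27727313  0.77827091  0.60636127] [ 0.51559486 -0.18045309  0.31980105] [ 0.54804408 -0.12431594  0.45226147]
```

View pics/w0o.png

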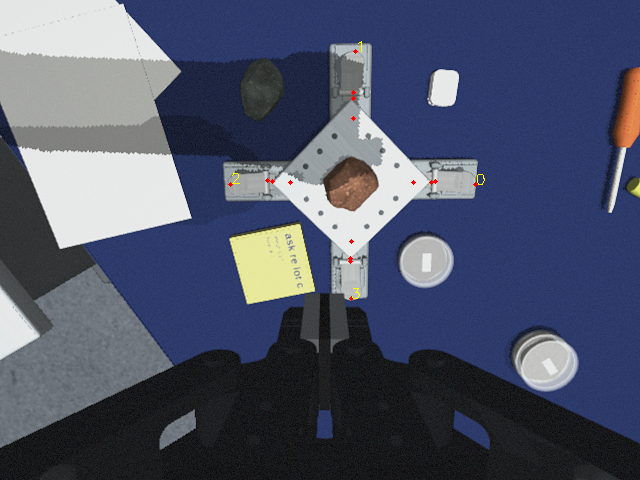

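```bash
python3 - <<'E'
import cv2
im=cv2.imread("pics/w0o.png")[35:305,215:485]
cv2.imwrite("pics/w1.png",cv2.resize(im,(594,594),interpolation=cv2.INTER_CUBIC))
E
```

```text
(no output)
```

View pics/w1.png

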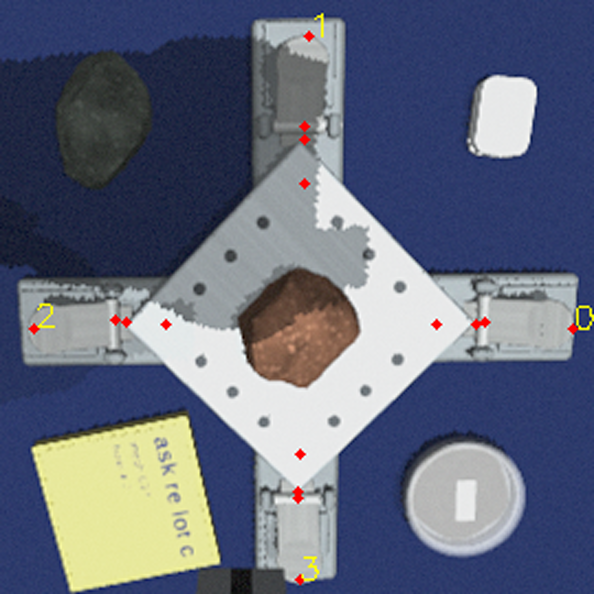

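The crop confirms the fit to within 1–2 mm: the dots lie on the plate corners and tab lines. I'll press the corners now.

```bash
python3 - <<'E'
from h import *
x,y,th=np.load("pose.npy"); R=manip.get_ee_rot()
for k in (1,0,3,2):
    a=th+k*np.pi/2; px,py=x+.06*np.cos(a),y+.06*np.sin(a)
    manip.movel([px,py,.11],feed=.15)
    manip.movel([px,py,.046],feed=.1); manip.wait(.2); f0=manip.get_force()
    hit=manip.movel([px,py,.030],feed=.015,guard=6)
    manip.wait(.15); z=manip.get_position()[2]; f=manip.get_force()-f0
    print(k,hit,"tip z mm",(z-.011)*1000,f,manip.get_time_s(),flush=True)
    manip.movel([px,py,.11],feed=.1)
    if z-.011<.0265: break
E
```

```text
1 True tip z mm 29.078594964799617 [-2.01389251  0.26850054  7.45480154] 7.1333
0 True tip z mm 24.862342596718715 [-2.37374444 -0.86904591  6.61147271] 10.575
```

Corner 0 gave about 4 mm, while corner 1 was firm. I'll press tab 0.

```bash
python3 - <<'E'
from h import *
x,y,th=np.load("pose.npy")
px,py=x+.114*np.cos(th),y+.114*np.sin(th)
manip.movel([px,py,.11],feed=.15); manip.movel([px,py,.064],feed=.1); manip.wait(.2); f0=manip.get_force()
hit=manip.movel([px,py,.029],feed=.025,guard=22)
manip.wait(.3); print(hit,(manip.get_position()[2]-.011)*1000,manip.get_force()-f0)
manip.movel([px,py,.12],feed=.1)
manip.movel([x-.03,y,.32],feed=.2)
cv2.imwrite("pics/w2.png",cv2.resize(manip.read_camera("wrist")[35:305,215:485],(594,594)))
s=manip.read_camera("scene")[220:400,220:450]; cv2.imwrite("pics/s2.png",cv2.resize(s,None,fx=3,fy=3))
print(manip.get_time_s())
E
```

```text
True 20.529500155958374 [-0.88603681  1.51473268  6.87280224]
16.875
```

View pics/s2.png

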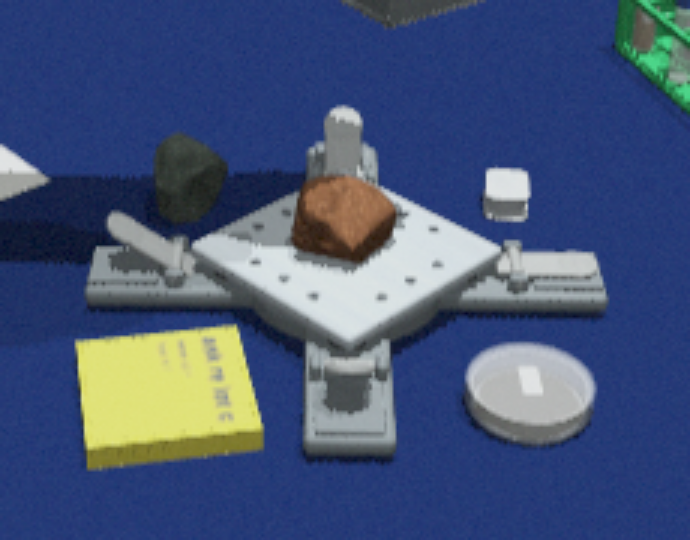

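The right-hand tab (near pixel 550,262) lies flat. The other three stand, the rock is on the level plate, and the things round the stand are where they were.

```bash
python3 -c "
from station import manip
print(manip.sign_off())"
```

```text
the job is handed in; nothing more can be done
None
```

I found the rocking corner (it sank about 4 mm), pressed its shim tab flat, left the other three tabs standing and handed the job in; I pressed only two of the four corners, because the second one rocked, and no verdict was returned.

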